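# Take the toppled medicine bottle off the turntable and put it under cover

## Robot

A 6-joint arm with a two-finger parallel gripper is mounted at the origin on the work surface. World frame = base frame: x ahead of the robot, y to its left, z up, the work surface at z = 0. Lengths are in m, angles in rad, forces in N, time in s.
With the tool pointing down it reaches from about 0.425 to 1.125 m from the base axis. Payload 14.9 kg.
Tool frame: the origin (TCP) lies midway between the tips of the shut fingers; the grasp point (between the pads) lies 19 mm behind it; z points along the fingers, y is the direction in which the jaws open and shut (so a half turn about z gives the same grasp; the last joint's range is limited). The gripper opens to 91 mm and grips with 3 to 60 N. Pads are 32 mm wide; open, the fingers measure 118 mm over their backs; the gripper's body (76 mm by 178 mm) begins 60 mm behind the grasp point.
Start: joints at [1.08, 0.379, 1.734, -0, 1.028, -0.033], TCP at [0.309, 0.628, 0.214] pointing down, gripper open.
Joint ranges: [-2.77, 2.77], [-0.74, 2.19], [0, 2.66], [-1.06, 4.2], [0.31, 2.87], [-3.08, 3.08]. Speed limits (rad/s): [1.89, 1.89, 2.39, 3.14, 3.14, 3.14].

## Interface

Orientations are given as a unit quaternion [x, y, z, w].
In Python, from workcell import robot, cams gives the robot as it stands.
- The arm moves only by the shell command python3 -m crank 'ROWS' [FORCE]. ROWS is JSON, a list of rows, each an object with "delta_pos": the shift along the world's x, y, z each as a share of 80 mm, from -1 to 1, a list of three; "dr": the turn, a rotation vector about the world's x, y, z each as a share of 90 degrees, from -1 to 1, a list of three; "hand": the opening, from 0 (shut) to 1 (fully open). In form: [{"delta_pos": [dx, dy, dz], "dr": [ax, ay, az], "hand": hand}, ...]. A call has 1 to 12 rows; each row is the pose to reach, as a shift and turn from the pose commanded when the call began; what a row does not reach only later rows make up. A row lasts 1/8 s, in which the tool goes at most 62.5 mm and 10.7 degrees, less where a joint would pass 70% of its speed; a pose out of reach is approached as far as the arm can. A call with a number of a shift or a turn outside -1 to 1 is refused whole. A call with a gripper value outside its range is refused whole. The fingers move at their own pace and stop on an object; FORCE is the grip in N (left out, the last holds). Time passes only in rows, so rows that repeat a pose let the fingers close. It gives the time, the measured TCP pose, the force and the opening at its end, in the units of the state.
- robot.sense(): the state, without advancing time (a new reading comes with each control period).
- cams.snapshot(name): name is "scene" or "top" or "wrist"; returns a dict with "img" (420x560x3 uint8, red, green, blue), "depth" (420x560 float32, m along the optical axis (not along the pixel's ray), 0 where there is no reading), "intrinsics" (3x3 intrinsics, pixels), "distortion" ([k1, k2, p1, p2, k3] as OpenCV has them; the pictures are not rectified), "R" (3x3) and "t" (3): a world point X has camera coordinates R X + t; the wrist camera has in their place "T_tool_cam" (4x4, takes a point from camera to tool coordinates, whose origin is the TCP and whose axes are the flange's). Camera axes: x right, y down, z forward; pixel columns grow to the right and rows downward; lengths in m; the calibration is good to about 2 mm. A picture is of the moment at which its call begins: read the wrist's pose just before it.
- robot.close_job(): hands the job in, once; it reports no verdict.
The state is a dict: "time_s": time; "joints": joint angles; "joint_vel": joint speeds; "joint_torque": joint torques, N m; "eef_pos": TCP position; "eef_rot": TCP orientation; "force": force on the tool from outside, world axes, zero at the start; "moment": the same for the moment, N m; "finger_gap": finger opening in m.
Only numpy, scipy, OpenCV 4.12 (cv2) and the standard library are available. Lean on these libraries where they do the work, as an engineer would, in place of code of your own. Each camera call takes 0.05 s, during which the arm holds its last target. There are 200 camera calls.

## Task

One of the amber medicine bottles has toppled over on the free-spinning turntable and must be set aside. Lift it off and lay it on its side in the open steel dish without dropping it, then put the dish's loose steel cover on and press it down so that it sits level all round. Leave the other bottles standing on the turntable and knock nothing over.

Things in the scene. Friction and masses are not known exactly. Their poses are not given: they have to be found in the camera images.
- tipped_bottle: the toppled bottle, lying on a flat side on the turntable: square amber body 42 x 42 x 80 mm, white label, white cap of 31 mm diameter at one end, 109 mm long in all, 0.1 to 0.2 kg. Origin: centre of the underside of the amber body as it lies (21 mm below the long axis, 40 mm from the flat end). x runs along it to the cap, y across, z up at the start. Grip across y, at the amber body.
- tipped_mid (a point): the middle of the toppled bottle's whole length, on its long axis: 14.5 mm towards the cap and 21 mm above the origin of the toppled bottle
- platter_top (a point): centre of the grey turntable's upper surface, 30 mm above the table; the platter is 320 mm in diameter with a rim 8 mm high and 4 mm wide; it turns about the vertical almost without friction when anything on it is pushed. It may end up turned.
- standing_bottle0: one of three more bottles just like the toppled one (42 x 42 mm, 109 mm tall), standing on the turntable and to be left standing there. Origin: centre of its base, z up its axis
- standing_bottle1: one of three more bottles just like the toppled one (42 x 42 mm, 109 mm tall), standing on the turntable and to be left standing there. Origin: centre of its base, z up its axis
- standing_bottle2: one of three more bottles just like the toppled one (42 x 42 mm, 109 mm tall), standing on the turntable and to be left standing there. Origin: centre of its base, z up its axis
- dish: open round steel dish, loose on the table, 0.6 kg: outer diameter 160 mm, height 70 mm, walls and floor 4 mm thick (inner diameter 152 mm). Origin: centre of its underside, z up
- cover: loose steel cover, 0.25 kg, right way up on the table: plate 176 mm diameter, 4 mm thick; under it a disc 132 mm diameter, 8 mm deep, that goes loosely into the dish; on top a black grip 26 mm diameter, 38 mm tall. Origin: centre of the disc's underside, z up; plate top at 12 mm, grip top at 50 mm. Seated, the plate lies on the rim, origin 62 mm above the dish's underside. Press with about 10 N.
- pump_bottle: white pump bottle with a blue band, 72 mm diameter, 193 mm tall, at the back; bystander. Origin: centre of base, z up
- canister: steel canister, 102 mm diameter, 131 mm tall, at the back; bystander. Origin: centre of base, z up
- saline_bottle: clear bottle with blue cap, 68 mm diameter, 170 mm tall, at the back; bystander. Origin: centre of base, z up
Not all that is in view belongs to the job. Leave any brown or pink look-alike of the dish alone.

How it is judged:
By the outcome, as a careful person would: the job done as asked, in the order asked, and still so for the second after the job is handed in, with the robot touching nothing.
It also fails if it takes over 64 s, if anything falls off the work surface, if the arm or the gripper's body presses on something with over 40 N, if the wrist force passes 120 N, or if a joint passes its speed limit or range.

## Working session

There is one attempt and no reset: what is moved stays moved. The work goes in short steps, Python scripts to look and compute and a shell command to move; the robot and the scene stay as the last step left them, time stands still between calls to the robot, and variables do not carry over. Pictures are saved under pics/ and viewed, about 8 in all and at most 12, crops included, and the job is handed in when it is done.

```bash
ls; mkdir -p pics
cat > h.py <<'E'
import numpy as np, cv2
from workcell import robot, cams
from scipy.spatial.transform import Rotation as Ro
def snap(n):
    s=robot.sense(); d=cams.snapshot(n)
    if 'R' in d: R=np.array(d['R']);t=np.array(d['t'])
    else:
        T=np.array(d['T_tool_cam']); Rt=Ro.from_quat(s['eef_rot']).as_matrix()
        Rw=Rt@T[:3,:3]; p=Rt@T[:3,3]+np.array(s['eef_pos']); R=Rw.T;t=-R@p
    K=np.array(d['intrinsics']);h,w=d['depth'].shape
    uv=np.stack(np.meshgrid(np.arange(w),np.arange(h)),-1).reshape(-1,1,2).astype(np.float64)
    r=cv2.undistortPoints(uv,K,np.array(d['distortion'],float)).reshape(h,w,2)
    z=d['depth'][...,None]; P=np.concatenate([r*z,z],-1)
    d['P']=(P-t)@R; d['P'][d['depth']<=0]=np.nan
    d['Rw'],d['tw']=R,t
    return d
def save(d,name): cv2.imwrite('pics/'+name,d['img'][...,::-1])
E
python3 - <<'E'
from h import *
print(robot.sense())
for n in('scene','top'):
    d=snap(n); save(d,n+'0.png'); print(n,-d['Rw'].T@d['tw']); np.save(n+'0.npy',d['P'])
E
```

```text
pics
{'time_s': 0.0, 'joints': array([ 1.07971369e+00,  3.79392683e-01,  1.73477616e+00, -1.17289269e-05,
        1.02851351e+00, -3.32675052e-02]), 'joint_vel': array([-0.00045136, -0.00074713,  0.00081148,  0.00155227, -0.00122389,
        0.00023658]), 'joint_torque': array([ 4.48646126e-03, -7.63750505e+01, -4.34365869e+01,  6.52857288e-02,
        4.23641538e-02, -7.42019506e-05]), 'eef_pos': array([0.30919222, 0.62757012, 0.21330165]), 'eef_rot': array([ 2.26910736e-01,  9.73915407e-01, -5.27532398e-04, -1.36365198e-04]), 'force': array([ 0.17764598, -0.20455808, -0.709266  ]), 'moment': array([-0.00285547, -0.03857615, -0.04167973]), 'finger_gap': 0.09101003160745187}
scene [0.89066853 0.60443218 0.72302865]
top [ 0.38814935 -0.12382224  1.46830199]
```

View pics/top0.png

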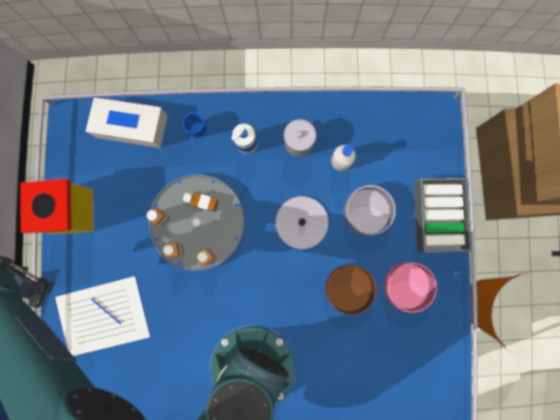

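View pics/scene0.png

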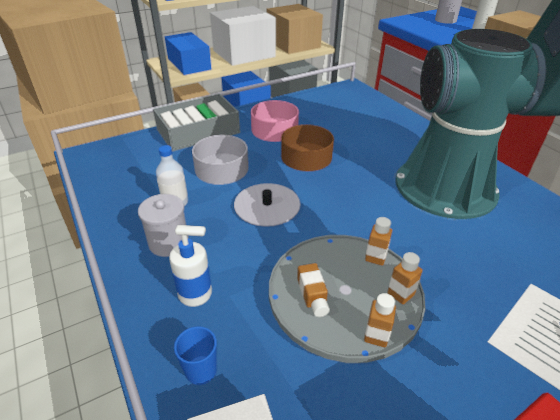

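Top view: the toppled bottle is at (204,201) with its cap at (187,197). The things it could be taken for are the standing bottles at (155,215), (171,249) and (205,256). The steel dish is at (370,210); its look-alikes are brown (350,289) and pink (411,288). The cover is at (302,222).

Run:
```python
from h import *
P=np.load('top0.npy'); S=np.load('scene0.npy')
im=cv2.imread('pics/top0.png'); 
for n,u,v in [('tip',204,201),('cap',187,197),('s',153,215),('s',170,249),('s',204,257),('dish',370,210),('cover',302,222),('plat',197,223),('table',270,270)]:
    print(n,P[v,u].round(3))
def circ(c,r,z0,z1,name,PP):
    m=(np.hypot(PP[...,0]-c[0],PP[...,1]-c[1])<r)&(PP[...,2]>z0)&(PP[...,2]<z1)
    q=PP[m][:,:2].astype(np.float32)
    print(name,len(q),'med z',np.median(PP[m][:,2]).round(4),'enclosing',cv2.minEnclosingCircle(q),'mean',q.mean(0))
    return q
circ(P[210,370],.1,.055,.09,'dish top',P)
circ(P[210,370],.1,.055,.09,'dish scene',S)
circ(P[222,302],.11,.006,.03,'cover top',P)
circ(P[222,302],.11,.006,.03,'cover sc',S)
circ(P[222,302],.03,.035,.07,'grip sc',S)
circ(P[222,302],.03,.035,.07,'grip top',P)
circ(P[223,197],.19,.034,.045,'rim top',P)
for v,u in((215,153),(249,170),(257,204)): circ(P[v,u],.05,.12,.16,'cap',P); circ(P[v,u],.05,.12,.16,'cap sc',S)
for nm,PP in(('top',P),('sc',S)):
    c=P[200,200]; m=(np.hypot(PP[...,0]-c[0],PP[...,1]-c[1])<.075)&(PP[...,2]>.058)&(PP[...,2]<.09)
    q=PP[m]; print('tip',nm,len(q),np.median(q[:,2]),cv2.minAreaRect(q[:,:2].astype(np.float32)))
d=cv2.imread('pics/scene0.png'); cv2.imwrite('pics/c1.png',cv2.resize(d[215:365,255:435],None,fx=4,fy=4,interpolation=cv2.INTER_CUBIC))
```

```text
tip [0.554 0.144 0.078]
cap [0.57  0.203 0.063]
s [0.505 0.291 0.142]
s [0.4   0.238 0.137]
s [0.374 0.131 0.142]
dish [ 0.526 -0.407  0.001]
cover [ 0.485 -0.173  0.048]
plat [0.486 0.176 0.033]
table [ 0.328 -0.065  0.001]
dish top 269 med z 0.0686 enclosing ((0.5204917192459106, -0.3968367576599121), 0.08063672482967377) mean [ 0.5227007  -0.40025708]
dish scene 606 med z 0.0647 enclosing ((0.5200203061103821, -0.3937896490097046), 0.08395642042160034) mean [ 0.523786   -0.38811168]
cover top 2085 med z 0.0124 enclosing ((0.48338228464126587, -0.17278380692005157), 0.10810377448797226) mean [ 0.48515433 -0.17256406]
cover sc 2095 med z 0.013 enclosing ((0.48664194345474243, -0.17111849784851074), 0.09077249467372894) mean [ 0.4900397  -0.16346088]
grip sc 93 med z 0.0493 enclosing ((0.4873664081096649, -0.16853460669517517), 0.01388880331069231) mean [ 0.48824608 -0.16545768]
grip top 47 med z 0.0507 enclosing ((0.4855307936668396, -0.1729242354631424), 0.012539256364107132) mean [ 0.4853784  -0.17274684]
rim top 980 med z 0.0359 enclosing ((0.49111130833625793, 0.1790492832660675
[... 385 characters left out ...]
01711666584) mean [0.39837655 0.24226427]
cap sc 261 med z 0.1382 enclosing ((0.39775460958480835, 0.24761541187763214), 0.01605994626879692) mean [0.40186158 0.24993753]
cap 88 med z 0.1388 enclosing ((0.37751275300979614, 0.13896000385284424), 0.016019102185964584) mean [0.37744835 0.1375879 ]
cap sc 209 med z 0.1381 enclosing ((0.3765202760696411, 0.1411980390548706), 0.015917660668492317) mean [0.38015702 0.14422576]
tip top 386 0.07145998423502872 ((0.5569897890090942, 0.1600588709115982), (0.10919111222028732, 0.04317305609583855), 73.95061492919922)
tip sc 914 0.07186824067277212 ((0.5585066080093384, 0.16373340785503387), (0.11107348650693893, 0.04301938787102699), 73.68067932128906)
```

View pics/c1.png

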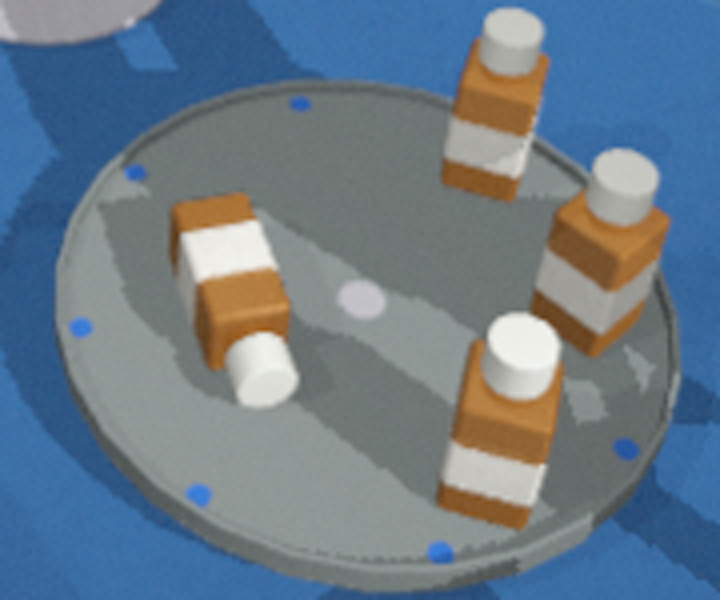

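The crop confirms it: the bottle lying at (235,290) in the crop has its cap at (262,370), and the other three stand. Now I'll approach.

```bash
python3 -m crank '[{"delta_pos":[0.5,-1,0],"dr":[0,0,-0.15],"hand":1},{"delta_pos":[0.5,-1,0],"dr":[0,0,-0.15],"hand":1}]' 
python3 -m crank '[{"delta_pos":[0.5,-1,0],"dr":[0,0,-0.15],"hand":1},{"delta_pos":[0.5,-1,0],"dr":[0,0,-0.15],"hand":1}]' 
python3 -m crank '[{"delta_pos":[0.5,-1,0],"dr":[0,0,-0.15],"hand":1},{"delta_pos":[0.5,-1,0],"dr":[0,0,-0.15],"hand":1}]' 
python3 -m crank '[{"delta_pos":[0.5,-1,0],"dr":[0,0,-0.15],"hand":1},{"delta_pos":[0.5,-1,0],"dr":[0,0,-0.15],"hand":1}]' 
python3 -m crank '[{"delta_pos":[0.5,-1,0],"dr":[0,0,-0.15],"hand":1},{"delta_pos":[0.5,-1,0],"dr":[0,0,-0.15],"hand":1},{"delta_pos":[0.5,-1,0],"dr":[0,0,-0.15],"hand":1}]'
```

```text
time_s: 0.35
eef_pos: [0.3499, 0.5458, 0.2134]
eef_rot: [0.341, 0.94, -0.001, -0.0]
force: [-0.0, 0.1, 0.6]
finger_gap: 0.0913
time_s: 0.6
eef_pos: [0.3902, 0.4657, 0.2138]
eef_rot: [0.45, 0.893, -0.0, -0.0]
force: [-0.1, 0.3, -0.1]
finger_gap: 0.0913
time_s: 0.85
eef_pos: [0.4302, 0.3858, 0.2139]
eef_rot: [0.552, 0.834, -0.0, -0.0]
force: [-0.1, 0.6, 0.0]
finger_gap: 0.091
time_s: 1.1
eef_pos: [0.4702, 0.3058, 0.2139]
eef_rot: [0.646, 0.763, -0.0, 0.0]
force: [-0.5, 1.1, -0.3]
finger_gap: 0.0911
time_s: 1.48
eef_pos: [0.5101, 0.2266, 0.2139]
eef_rot: [0.73, 0.683, 0.0, -0.0]
force: [0.2, -0.1, 0.2]
finger_gap: 0.0913
```

```bash
python3 -m crank '[{"delta_pos":[0.55,-0.92,0],"dr":[0,0,-0.138],"hand":1},{"delta_pos":[0.55,-0.92,0],"dr":[0,0,-0.138],"hand":1},{"delta_pos":[0.55,-0.92,0],"dr":[0,0,-0.138],"hand":1}]'
python3 - <<'E'
from h import *
for nm in('wrist','top'):
    d=snap(nm); P=d['P']
    if nm=='wrist': save(d,'w1.png')
    m=(np.hypot(P[...,0]-.5575,P[...,1]-.162)<.075)&(P[...,2]>.058)&(P[...,2]<.09)
    q=P[m]
    if len(q)>20: print(nm,len(q),np.median(q[:,2]),cv2.minAreaRect(q[:,:2].astype(np.float32)))
    b=m&(P[...,2]>.068); q=P[b]
    if len(q)>20:print(cv2.minAreaRect(q[:,:2].astype(np.float32)), np.median(q[:,2]))
E
```

```text
time_s: 1.85
eef_pos: [0.5537, 0.1541, 0.2138]
eef_rot: [0.799, 0.601, -0.0, -0.0]
force: [0.4, 0.9, -0.4]
finger_gap: 0.0914
wrist 3984 0.07252579339750026 ((0.5575774312019348, 0.16352194547653198), (0.10644961893558502, 0.04267570376396179), 73.80951690673828)
((0.5574501752853394, 0.16308379173278809), (0.10553713887929916, 0.04267570376396179), 73.80951690673828) 0.0727851769520618
top 243 0.0716315002249085 ((0.5507747530937195, 0.1388237625360489), (0.06275086104869843, 0.042584534734487534), 73.64969635009766)
((0.5508089065551758, 0.13919797539710999), (0.06144440174102783, 0.04268233850598335), 74.52030944824219) 0.07221560900020706
```

View pics/w1.png

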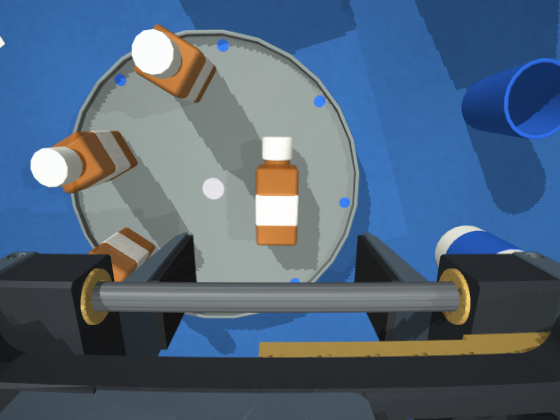

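The wrist view shows the bottle at (277,195), aligned with the jaws and clear of the standing bottles. Now I'll descend and grip.

```bash
python3 -m crank '[{"delta_pos":[0.01,0,-0.5],"dr":[0,0,0],"hand":1},{"delta_pos":[0.01,0,-1],"dr":[0,0,0],"hand":1}]'
python3 -m crank '[{"delta_pos":[0,0,-0.5],"dr":[0,0,0],"hand":1},{"delta_pos":[0,0,-0.9],"dr":[0,0,0],"hand":1},{"delta_pos":[0,0,-1],"dr":[0,0,0],"hand":1}]'
python3 -m crank '[{"delta_pos":[0,0,-0.22],"dr":[0,0,0],"hand":1},{"delta_pos":[0,0,-0.22],"dr":[0,0,0],"hand":0.7},{"delta_pos":[0,0,-0.22],"dr":[0,0,0],"hand":0.5},{"delta_pos":[0,0,-0.22],"dr":[0,0,0],"hand":0.4},{"delta_pos":[0,0,-0.22],"dr":[0,0,0],"hand":0.3},{"delta_pos":[0,0,-0.22],"dr":[0,0,0],"hand":0.3},{"delta_pos":[0,0,-0.22],"dr":[0,0,0],"hand":0.3}]' 20
```

```text
time_s: 2.2
eef_pos: [0.5539, 0.1558, 0.1334]
eef_rot: [0.799, 0.602, 0.001, 0.0]
force: [0.3, -0.3, -0.0]
finger_gap: 0.091
time_s: 2.58
eef_pos: [0.5525, 0.1552, 0.0523]
eef_rot: [0.799, 0.602, -0.001, -0.001]
force: [0.1, -0.5, 0.7]
finger_gap: 0.0916
time_s: 3.45
eef_pos: [0.5544, 0.1543, 0.0365]
eef_rot: [0.799, 0.601, 0.0, 0.0]
force: [-0.3, -1.3, 4.3]
finger_gap: 0.042
```

```bash
python3 -m crank '[{"delta_pos":[0,0,0.1],"dr":[0,0,0],"hand":0.3},{"delta_pos":[0,0,0.3],"dr":[0,0,0],"hand":0.3},{"delta_pos":[0,0,0.6],"dr":[0,0,0],"hand":0.3},{"delta_pos":[0,0,1],"dr":[0,0,0],"hand":0.3}]' 25
python3 -m crank '[{"delta_pos":[0,0,0.5],"dr":[0,0,0],"hand":0.3},{"delta_pos":[0,-0.2,1],"dr":[0,0,0],"hand":0.3},{"delta_pos":[0,-0.6,1],"dr":[0,0,0],"hand":0.3},{"delta_pos":[0,-1,1],"dr":[0,0,0],"hand":0.3}]'
python3 - <<'E'
from h import *
d=snap('scene'); save(d,'s1.png'); print(robot.sense()['joints'])
E
```

```text
time_s: 3.95
eef_pos: [0.5539, 0.1542, 0.1177]
eef_rot: [0.799, 0.601, -0.0, -0.0]
force: [-0.0, 0.3, -1.6]
finger_gap: 0.0416
time_s: 4.45
eef_pos: [0.5543, 0.0736, 0.1981]
eef_rot: [0.799, 0.601, 0.001, 0.001]
force: [0.7, 0.6, -1.7]
finger_gap: 0.0419
[ 8.60790831e-02  1.78842298e-01  2.03159086e+00 -9.58510029e-04
  9.30122535e-01  3.68732509e-01]
```

View pics/s1.png

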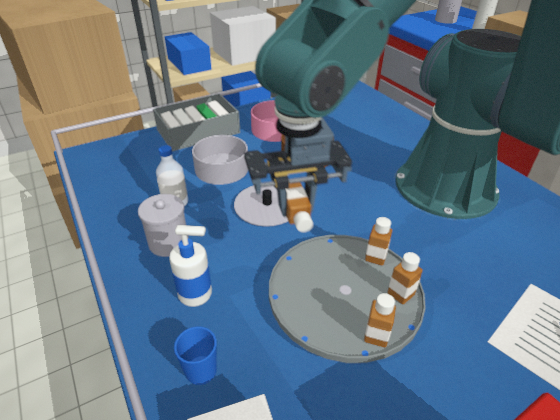

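The bottle is held level, at (297,205). Now to the dish.

```bash
python3 -m crank '[{"delta_pos":[-0.08,-0.5,0],"dr":[0,0,0],"hand":0.3},{"delta_pos":[-0.08,-1,0],"dr":[0,0,0],"hand":0.3}]'
python3 -m crank '[{"delta_pos":[-0.08,-0.5,0],"dr":[0,0,0],"hand":0.3},{"delta_pos":[-0.08,-1,0],"dr":[0,0,0],"hand":0.3}]'
python3 -m crank '[{"delta_pos":[-0.08,-0.5,0],"dr":[0,0,0],"hand":0.3},{"delta_pos":[-0.08,-1,0],"dr":[0,0,0],"hand":0.3}]'
python3 -m crank '[{"delta_pos":[-0.08,-0.5,0],"dr":[0,0,0],"hand":0.3},{"delta_pos":[-0.08,-1,0],"dr":[0,0,0],"hand":0.3}]'
python3 -m crank '[{"delta_pos":[-0.08,-0.5,0],"dr":[0,0,0],"hand":0.3},{"delta_pos":[-0.08,-0.9,0],"dr":[0,0,0],"hand":0.3},{"delta_pos":[-0.08,-1,0],"dr":[0,0,0],"hand":0.3},{"delta_pos":[-0.08,-1,0],"dr":[0,0,0],"hand":0.3}]'
cat > dishfit.py <<'E'
from h import *
from scipy.optimize import least_squares
import sys
def fit(P,c0,r,lo,hi,tol=.012):
    d=np.hypot(P[...,0]-c0[0],P[...,1]-c0[1])
    q=P[(np.abs(d-r)<tol)&(P[...,2]>lo)&(P[...,2]<hi)][:,:2]
    f=lambda p:np.hypot(q[:,0]-p[0],q[:,1]-p[1])-p[2]
    s=least_squares(f,[c0[0],c0[1],r],loss='soft_l1',f_scale=.002)
    return s.x.round(4),len(q)
E
python3 - <<'E'
from dishfit import *
for n in ('wrist','top','scene'):
    d=snap(n); print(n,fit(d['P'],(.520,-.395),.078,.064,.076))
    if n=='wrist': save(d,'w2.png')
E
```

```text
time_s: 4.75
eef_pos: [0.5473, -0.0065, 0.1974]
eef_rot: [0.799, 0.601, 0.0, 0.0]
force: [0.2, 0.0, -0.2]
finger_gap: 0.0421
time_s: 5.0
eef_pos: [0.5409, -0.0869, 0.1974]
eef_rot: [0.799, 0.601, 0.0, 0.0]
force: [1.5, -0.4, -1.7]
finger_gap: 0.0421
time_s: 5.25
eef_pos: [0.5345, -0.1669, 0.1974]
eef_rot: [0.799, 0.601, 0.0, 0.0]
force: [0.5, 0.8, -1.3]
finger_gap: 0.0421
time_s: 5.5
eef_pos: [0.5281, -0.2469, 0.1974]
eef_rot: [0.799, 0.601, 0.0, 0.0]
force: [0.1, 1.0, -0.8]
finger_gap: 0.0417
time_s: 6.0
eef_pos: [0.5221, -0.3255, 0.1968]
eef_rot: [0.8, 0.601, 0.0, 0.0]
force: [-0.9, -0.3, -1.3]
finger_gap: 0.0416
wrist (array([ 0.5204, -0.3931,  0.0774]), 513)
top (array([ 0.52 , -0.395,  0.078]), 0)
scene (array([ 0.5215, -0.3922,  0.0775]), 324)
```

View pics/w2.png

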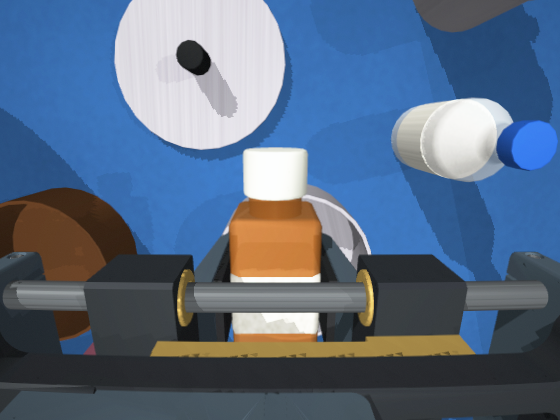

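The dish fits at (0.5205,-0.394); in the picture its rim shows behind the bottle at (340,225). Now I'll lower the bottle into it.

```bash
python3 -m crank '[{"delta_pos":[-0.05,-0.5,0],"dr":[0,0,0],"hand":0.3},{"delta_pos":[-0.05,-0.97,0],"dr":[0,0,0],"hand":0.3},{"delta_pos":[-0.05,-0.97,-0.3],"dr":[0,0,0],"hand":0.3},{"delta_pos":[-0.05,-0.97,-0.8],"dr":[0,0,0],"hand":0.3},{"delta_pos":[-0.05,-0.97,-1],"dr":[0,0,0],"hand":0.3},{"delta_pos":[-0.05,-0.97,-1],"dr":[0,0,0],"hand":0.3}]'
python3 -m crank '[{"delta_pos":[0,0,-0.5],"dr":[0,0,0],"hand":0.3},{"delta_pos":[0,0,-0.8],"dr":[0,0,0],"hand":0.3},{"delta_pos":[0,0,-1],"dr":[0,0,0],"hand":0.3},{"delta_pos":[0,0,-1],"dr":[0,0,0],"hand":0.3}]'
python3 -m crank '[{"delta_pos":[0,0,-0.1],"dr":[0,0,0],"hand":0.3},{"delta_pos":[0,0,-0.2],"dr":[0,0,0],"hand":0.3},{"delta_pos":[0,0,-0.25],"dr":[0,0,0],"hand":0.3},{"delta_pos":[0,0,-0.25],"dr":[0,0,0],"hand":0.3}]'
```

```text
time_s: 6.9
eef_pos: [0.5181, -0.4024, 0.1158]
eef_rot: [0.799, 0.601, -0.0, -0.001]
force: [0.8, 0.5, -0.8]
finger_gap: 0.0416
time_s: 7.4
eef_pos: [0.518, -0.4031, 0.0358]
eef_rot: [0.799, 0.601, -0.0, -0.001]
force: [-0.2, -1.1, -1.0]
finger_gap: 0.0422
time_s: 7.9
eef_pos: [0.518, -0.4032, 0.0161]
eef_rot: [0.799, 0.601, -0.0, -0.0]
force: [-0.6, -0.8, -2.1]
finger_gap: 0.0418
```

```bash
python3 -m crank '[{"delta_pos":[0,0,-0.03],"dr":[0,0,0],"hand":0.3},{"delta_pos":[0,0,-0.05],"dr":[0,0,0],"hand":0.3},{"delta_pos":[0,0,-0.06],"dr":[0,0,0],"hand":0.3},{"delta_pos":[0,0,-0.06],"dr":[0,0,0],"hand":0.3}]'
```

```text
time_s: 8.4
eef_pos: [0.5182, -0.4033, 0.0115]
eef_rot: [0.799, 0.601, 0.0, 0.0]
force: [-0.2, -0.9, -1.6]
finger_gap: 0.042
```

```bash
python3 -m crank '[{"delta_pos":[0,0,-0.01],"dr":[0,0,0],"hand":0.3},{"delta_pos":[0,0,-0.02],"dr":[0,0,0],"hand":0.3},{"delta_pos":[0,0,-0.02],"dr":[0,0,0],"hand":0.3}]'
```

```text
time_s: 8.78
eef_pos: [0.5183, -0.4033, 0.0106]
eef_rot: [0.799, 0.601, -0.0, -0.0]
force: [-2.6, 1.6, 9.0]
finger_gap: 0.0419
```

It's in contact with the floor. Release, lift and look.

```bash
python3 -m crank '[{"delta_pos":[0,0,0.01],"dr":[0,0,0],"hand":0.48},{"delta_pos":[0,0,0.01],"dr":[0,0,0],"hand":0.55},{"delta_pos":[0,0,0.01],"dr":[0,0,0],"hand":0.65},{"delta_pos":[0,0,0.01],"dr":[0,0,0],"hand":0.65},{"delta_pos":[0,0,0.2],"dr":[0,0,0],"hand":0.65},{"delta_pos":[0,0,0.6],"dr":[0,0,0],"hand":0.65},{"delta_pos":[0,0,1],"dr":[0,0,0],"hand":0.65}]'
python3 -m crank '[{"delta_pos":[0,0,0.6],"dr":[0,0,0],"hand":0.65},{"delta_pos":[0,0,1],"dr":[0,0,0],"hand":0.65},{"delta_pos":[0,0,1],"dr":[0,0,0],"hand":0.65}]'
python3 - <<'E'
from dishfit import *
d=snap('wrist'); save(d,'w3.png'); P=d['P']; print(fit(P,(.520,-.394),.078,.064,.076))
d2=snap('scene')['P']; print(fit(d2,(.520,-.394),.078,.064,.076))
m=(np.hypot(P[...,0]-.52,P[...,1]+.394)<.07)&(P[...,2]>.02); print('max z inside',np.nanpercentile(P[m][:,2],[50,99]))
for Q in(P,d2):print('cover',fit(Q,(.486,-.171),.088,.006,.018,.01))
E
```

```text
time_s: 9.65
eef_pos: [0.5183, -0.4033, 0.0917]
eef_rot: [0.799, 0.601, 0.0, 0.0]
force: [-0.6, 0.1, 0.5]
finger_gap: 0.0592
time_s: 10.02
eef_pos: [0.5195, -0.4043, 0.1738]
eef_rot: [0.799, 0.601, 0.001, 0.003]
force: [0.4, -0.2, -0.5]
finger_gap: 0.0596
(array([ 0.5207, -0.3936,  0.0766]), 2808)
(array([ 0.5213, -0.3924,  0.0777]), 317)
max z inside [0.28030257 0.30176083]
cover (array([ 0.4861, -0.1711,  0.0832]), 2476)
cover (array([ 0.4865, -0.17  ,  0.0833]), 507)
```

View pics/w3.png

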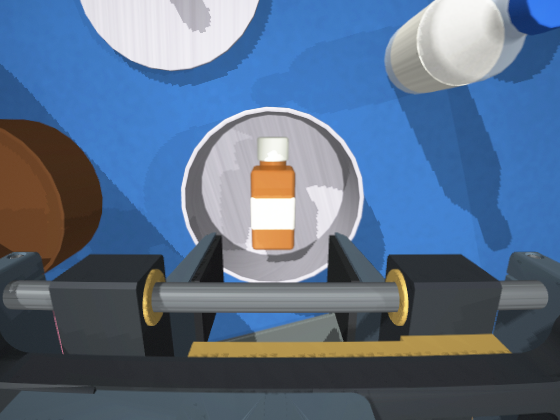

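The bottle lies on its side, inside the dish, at (273,195). Now the cover.

```bash
python3 -m crank '[{"delta_pos":[-0.135,0.5,0],"dr":[0,0,0],"hand":0.65},{"delta_pos":[-0.135,0.97,0],"dr":[0,0,0],"hand":0.65}]'
python3 -m crank '[{"delta_pos":[-0.135,0.5,0],"dr":[0,0,0],"hand":0.65},{"delta_pos":[-0.135,0.97,0],"dr":[0,0,0],"hand":0.65}]'
python3 -m crank '[{"delta_pos":[-0.135,0.5,0],"dr":[0,0,0],"hand":0.65},{"delta_pos":[-0.135,0.97,0],"dr":[0,0,0],"hand":0.65},{"delta_pos":[-0.135,0.97,0],"dr":[0,0,0],"hand":0.65},{"delta_pos":[-0.135,0.97,0],"dr":[0,0,0],"hand":0.65}]'
python3 - <<'E'
from dishfit import *
d=snap('wrist'); save(d,'w4.png'); P=d['P']; print(fit(P,(.486,-.171),.088,.006,.018,.01))
m=(np.hypot(P[...,0]-.486,P[...,1]+.171)<.03)&(P[...,2]>.046)&(P[...,2]<.06); q=P[m]; print(cv2.minEnclosingCircle(q[:,:2].astype(np.float32)),np.median(q,0))
print(robot.sense()['eef_pos'])
E
```

```text
time_s: 10.38
eef_pos: [0.506, -0.3243, 0.1685]
eef_rot: [0.8, 0.6, -0.0, -0.001]
force: [0.1, -0.1, -0.3]
finger_gap: 0.0598
time_s: 10.62
eef_pos: [0.4952, -0.2464, 0.1686]
eef_rot: [0.8, 0.601, -0.0, -0.001]
force: [1.5, -0.2, -0.2]
finger_gap: 0.0595
time_s: 11.12
eef_pos: [0.4856, -0.1706, 0.1694]
eef_rot: [0.799, 0.601, -0.0, -0.0]
force: [-0.1, -0.6, 0.7]
finger_gap: 0.0597
(array([ 0.486 , -0.1708,  0.0826]), 3888)
((0.4855329394340515, -0.17009960114955902), 0.012884361669421196) [ 0.48583319 -0.1696799   0.05071211]
[ 0.48569502 -0.17097961  0.16951439]
```

```bash
python3 -m crank '[{"delta_pos":[0,0.01,-0.5],"dr":[0,0,0],"hand":0.65},{"delta_pos":[0,0.01,-1],"dr":[0,0,0],"hand":0.65},{"delta_pos":[0,0.01,-1],"dr":[0,0,0],"hand":0.65}]'
python3 -m crank '[{"delta_pos":[0,0,-0.4],"dr":[0,0,0],"hand":0.65},{"delta_pos":[0,0,-0.75],"dr":[0,0,0],"hand":0.65},{"delta_pos":[0,0,-0.88],"dr":[0,0,0],"hand":0.65},{"delta_pos":[0,0,-0.88],"dr":[0,0,0],"hand":0.4},{"delta_pos":[0,0,-0.88],"dr":[0,0,0],"hand":0.3},{"delta_pos":[0,0,-0.88],"dr":[0,0,0],"hand":0.15},{"delta_pos":[0,0,-0.88],"dr":[0,0,0],"hand":0.15},{"delta_pos":[0,0,-0.88],"dr":[0,0,0],"hand":0.15}]' 40
python3 -m crank '[{"delta_pos":[0,0,0.1],"dr":[0,0,0],"hand":0.15},{"delta_pos":[0,0,0.4],"dr":[0,0,0],"hand":0.15},{"delta_pos":[0,0,0.8],"dr":[0,0,0],"hand":0.15},{"delta_pos":[0,0,1],"dr":[0,0,0],"hand":0.15}]'
python3 -m crank '[{"delta_pos":[0,0,0.5],"dr":[0,0,0],"hand":0.15},{"delta_pos":[0,0,0.5],"dr":[0,0,0],"hand":0.15}]'
python3 - <<'E'
from h import *
d=snap('scene'); save(d,'s2.png'); P=d['P']; s=robot.sense(); print(s['eef_pos'],s['eef_rot'],s['force'])
p=s['eef_pos']; m=(np.hypot(P[...,0]-p[0],P[...,1]-p[1])<.1)&(abs(P[...,2]-(p[2]-.007))<.02)
q=P[m]; A=np.c_[q[:,:2]-p[:2],np.ones(len(q))]; print(len(q),'plane slopes,z',np.linalg.lstsq(A,q[:,2],rcond=None)[0])
E
```

```text
time_s: 11.55
eef_pos: [0.484, -0.1697, 0.0877]
eef_rot: [0.8, 0.6, -0.001, -0.002]
force: [-0.4, 0.6, -0.5]
finger_gap: 0.0594
time_s: 12.55
eef_pos: [0.4862, -0.1698, 0.0202]
eef_rot: [0.799, 0.601, 0.0, 0.0]
force: [-2.1, 0.7, 8.0]
finger_gap: 0.0254
time_s: 13.05
eef_pos: [0.4863, -0.1698, 0.1012]
eef_rot: [0.799, 0.601, 0.0, 0.001]
force: [0.0, 0.2, -1.8]
finger_gap: 0.0251
time_s: 13.3
eef_pos: [0.4872, -0.1702, 0.1418]
eef_rot: [0.799, 0.601, 0.001, 0.002]
force: [0.6, 0.1, -3.1]
finger_gap: 0.0257
[ 0.48617832 -0.16980935  0.14021086] [7.99423053e-01 6.00767700e-01 5.08981937e-04 8.33277837e-04] [-0.21647123  0.92456561 -2.4661881 ]
2002 plane slopes,z [ 0.00252028 -0.00448192  0.13500102]
```

View pics/s2.png

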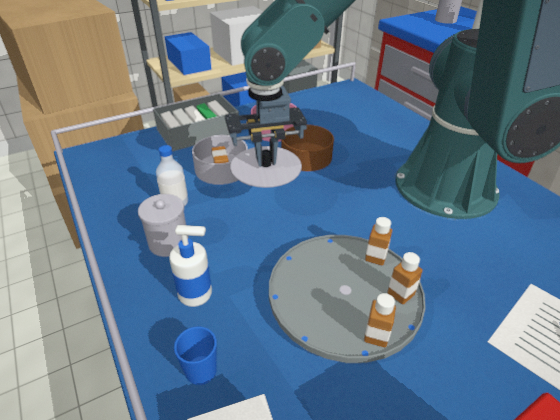

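The cover hangs level from the grip at (266,160), with all the other things standing. Checking the saline clearance and the cover's offset.

Run:
```python
from dishfit import *
d=snap('scene'); P=d['P']; s=robot.sense();p=s['eef_pos']
print('cover',fit(P,(p[0],p[1]),.088,.125,.14,.01),p)
T=np.load('top0.npy')
for n,Q in(('top',T),('scene',P)):
  for c,nm in(((.66,-.29),'sal'),((.73,-.17),'can')):
    m=(np.hypot(Q[...,0]-c[0],Q[...,1]-c[1])<.08)&(Q[...,2]>.09)&(Q[...,2]<.25); q=Q[m]
    print(n,nm,len(q),q.min(0).round(3),q.max(0).round(3))
```

```text
cover (array([ 0.4865, -0.169 ,  0.0834]), 499) [ 0.48549803 -0.16955415  0.13917692]
top sal 348 [ 0.661 -0.341  0.09 ] [ 0.726 -0.277  0.176]
top can 788 [ 0.709 -0.217  0.091] [ 0.81  -0.117  0.134]
scene sal 693 [ 0.663 -0.322  0.09 ] [ 0.729 -0.271  0.174]
scene can 1262 [ 0.711 -0.214  0.09 ] [ 0.81  -0.113  0.133]
```

```bash
python3 -m crank '[{"delta_pos":[0.07,-0.4,0],"dr":[0,0,0],"hand":0.15},{"delta_pos":[0.144,-0.93,0],"dr":[0,0,0],"hand":0.15}]'
python3 -m crank '[{"delta_pos":[0.07,-0.5,0],"dr":[0,0,0],"hand":0.15},{"delta_pos":[0.144,-0.93,0],"dr":[0,0,0],"hand":0.15}]'
python3 -m crank '[{"delta_pos":[0.07,-0.5,0],"dr":[0,0,0],"hand":0.15},{"delta_pos":[0.144,-0.8,0],"dr":[0,0,0],"hand":0.15},{"delta_pos":[0.144,-0.93,0],"dr":[0,0,0],"hand":0.15},{"delta_pos":[0.144,-0.93,0],"dr":[0,0,0],"hand":0.15},{"delta_pos":[0.144,-0.93,-0.15],"dr":[0,0,0],"hand":0.15},{"delta_pos":[0.144,-0.93,-0.3],"dr":[0,0,0],"hand":0.15},{"delta_pos":[0.144,-0.93,-0.4],"dr":[0,0,0],"hand":0.15},{"delta_pos":[0.144,-0.93,-0.4],"dr":[0,0,0],"hand":0.15}]'
python3 - <<'E'
from dishfit import *
d=snap('scene'); P=d['P']; save(d,'s3.png'); p=robot.sense()['eef_pos']; print(p)
print('cover',fit(P,(p[0],p[1]),.088,p[2]-.013,p[2]-.001,.01))
E
python3 -c "
import cv2;d=cv2.imread('pics/s3.png');cv2.imwrite('pics/s3c.png',cv2.resize(d[90:230,140:340],None,fx=3.5,fy=3.5))"
```

```text
time_s: 13.65
eef_pos: [0.4966, -0.244, 0.1379]
eef_rot: [0.799, 0.601, -0.0, -0.001]
force: [0.7, 0.3, -2.0]
finger_gap: 0.0252
time_s: 13.9
eef_pos: [0.508, -0.3194, 0.1376]
eef_rot: [0.8, 0.601, -0.0, -0.001]
force: [0.3, -0.1, -2.1]
finger_gap: 0.0252
time_s: 14.9
eef_pos: [0.52, -0.3923, 0.1066]
eef_rot: [0.799, 0.601, -0.0, -0.001]
force: [0.3, 0.1, -2.9]
finger_gap: 0.0252
[ 0.52026112 -0.39262302  0.10718293]
cover (array([ 0.5202, -0.392 ,  0.0839]), 359)
```

View pics/s3c.png

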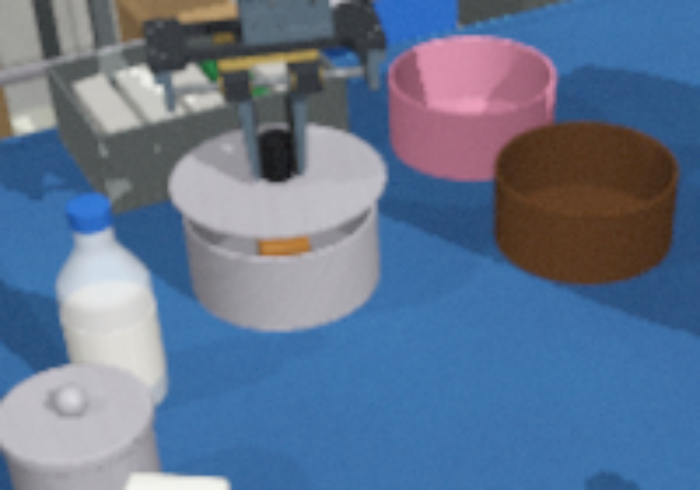

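The cover is centred above the dish, at (278,170) in the crop. Lowering it.

```bash
python3 -m crank '[{"delta_pos":[0,0,-0.1],"dr":[0,0,0],"hand":0.15},{"delta_pos":[0,0,-0.2],"dr":[0,0,0],"hand":0.15},{"delta_pos":[0,0,-0.27],"dr":[0,0,0],"hand":0.15},{"delta_pos":[0,0,-0.27],"dr":[0,0,0],"hand":0.15},{"delta_pos":[0,0,-0.27],"dr":[0,0,0],"hand":0.15}]'
python3 -m crank '[{"delta_pos":[0,0,-0.02],"dr":[0,0,0],"hand":0.15},{"delta_pos":[0,0,-0.02],"dr":[0,0,0],"hand":0.15}]'
```

```text
time_s: 15.58
eef_pos: [0.5204, -0.393, 0.086]
eef_rot: [0.799, 0.601, 0.0, 0.0]
force: [0.1, -0.3, -3.4]
finger_gap: 0.0252
time_s: 15.82
eef_pos: [0.5204, -0.3929, 0.0844]
eef_rot: [0.799, 0.601, -0.0, 0.0]
force: [0.1, 0.1, -1.3]
finger_gap: 0.0252
```

```bash
python3 -m crank '[{"delta_pos":[0,0,-0.01],"dr":[0,0,0],"hand":0.15},{"delta_pos":[0,0,-0.02],"dr":[0,0,0],"hand":0.15},{"delta_pos":[0,0,-0.02],"dr":[0,0,0],"hand":0.15}]'
python3 -m crank '[{"delta_pos":[0,0,-0.01],"dr":[0,0,0],"hand":0.15},{"delta_pos":[0,0,-0.01],"dr":[0,0,0],"hand":0.15}]'
```

```text
time_s: 16.2
eef_pos: [0.5203, -0.3929, 0.0827]
eef_rot: [0.799, 0.601, -0.0, -0.0]
force: [-0.1, -0.1, -2.7]
finger_gap: 0.0254
time_s: 16.45
eef_pos: [0.5204, -0.3929, 0.0822]
eef_rot: [0.799, 0.601, -0.0, 0.0]
force: [-1.9, 1.6, 3.2]
finger_gap: 0.025
```

Contact is at exactly the predicted height. Pressing.

```bash
python3 -m crank '[{"delta_pos":[0,0,-0.01],"dr":[0,0,0],"hand":0.15},{"delta_pos":[0,0,-0.01],"dr":[0,0,0],"hand":0.15},{"delta_pos":[0,0,-0.01],"dr":[0,0,0],"hand":0.15}]'
```

```text
time_s: 16.82
eef_pos: [0.5204, -0.3929, 0.0822]
eef_rot: [0.799, 0.601, -0.0, -0.0]
force: [-6.4, 4.7, 15.3]
finger_gap: 0.0252
```

```bash
python3 -m crank '[{"delta_pos":[0,0,0.01],"dr":[0,0,0],"hand":0.15},{"delta_pos":[0,0,0.01],"dr":[0,0,0],"hand":0.35},{"delta_pos":[0,0,0.01],"dr":[0,0,0],"hand":0.5},{"delta_pos":[0,0,0.01],"dr":[0,0,0],"hand":0.65},{"delta_pos":[0,0,0.01],"dr":[0,0,0],"hand":0.65},{"delta_pos":[0,0,0.3],"dr":[0,0,0],"hand":0.65},{"delta_pos":[0,0,0.7],"dr":[0,0,0],"hand":0.65},{"delta_pos":[0,0,1],"dr":[0,0,0],"hand":0.65},{"delta_pos":[0,0,1],"dr":[0,0,0],"hand":0.65}]'
python3 - <<'E'
from dishfit import *
for n in('wrist','scene'):
    d=snap(n); save(d,n+'9.png'); P=d['P']
    r=np.hypot(P[...,0]-.5205,P[...,1]+.393); m=(r<.082)&(r>.018)&(abs(P[...,2]-.074)<.015)
    q=P[m]; A=np.c_[q[:,:2]-[.5205,-.393],np.ones(len(q))]; print(n,len(q),'slopes,z',np.linalg.lstsq(A,q[:,2],rcond=None)[0].round(4),np.median(q[:,2]).round(4),
     'plate',fit(P,(.5205,-.393),.088,.066,.08,.01))
    print('dish wall',fit(P,(.5205,-.393),.08,.015,.055,.02) )
E
python3 -c "
import cv2;d=cv2.imread('pics/scene9.png');cv2.imwrite('pics/s9c.png',cv2.resize(d[90:390,130:530],None,fx=2,fy=2))"
```

```text
time_s: 17.95
eef_pos: [0.5215, -0.3938, 0.1645]
eef_rot: [0.799, 0.601, 0.001, 0.002]
force: [0.3, -0.4, 0.2]
finger_gap: 0.0591
wrist 22948 slopes,z [0.0008 0.0007 0.0748] 0.0749 plate (array([ 0.5202, -0.3936,  0.0829]), 4352)
dish wall (array([ 0.5205, -0.393 ,  0.08  ]), 0)
scene 1271 slopes,z [-0.0098 -0.026   0.0747] 0.0752 plate (array([ 0.5208, -0.3926,  0.0835]), 381)
dish wall (array([ 0.5208, -0.3944,  0.0797]), 613)
```

View pics/s9c.png

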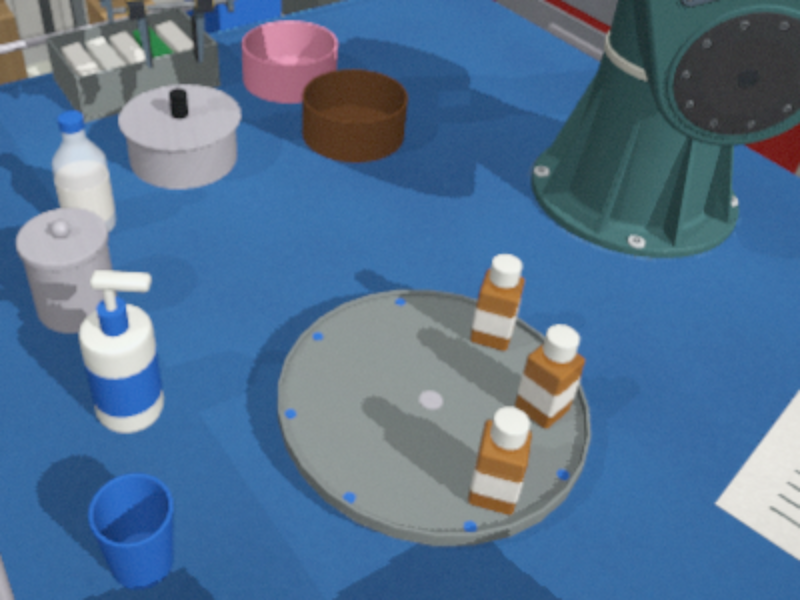

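The cover is seated level on the dish at (180,135). The three bottles stand on the turntable and the arm is clear. Handing in.

```bash
python3 -c "
from workcell import robot
print(robot.close_job())"
```

```text
the job is handed in; nothing more can be done
None
```

The toppled bottle is lying on its side in the steel dish with the cover on. I set it down until it touched the dish floor before letting go, then pressed the cover down with about 15 N, a little over the 10 N asked. I handed the job in at about 18 s of the 64 s allowed.

**Last checks**
- **Cover:** the wrist camera shows the plate level to within 0.1 %. Its top is at 0.075 m (0.074 m expected), and it is centred on the dish to about 1–2 mm.
- **Rest of the scene:** the last picture shows the three other bottles upright on the turntable, the pump bottle, canister and saline bottle still standing, and the gripper clear of everything.

**Disagreement:** the scene camera's coarser plane fit gave a tilt of about 2.6 %. It looks from a steep angle with only about 1,300 points, against nearly 23,000 for the wrist camera. I trusted the wrist camera, because its reading agrees with contact at the expected seated height and with the picture.

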